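# Free a filter carrier by springing back its retaining bar with a fork

### The job

Take the forked spreader from its holder, straddle the spring bar between the lug and the collar, push the collar gently sideways until the bar is fully back, then lower the fork all the way down so that its thick part stays wedged upright between lug and collar by itself. With the bar held back like this, lift the filter carrier straight out of the mount and set it gently down, upright, in the tray. Leave the fork standing in the mount, do not force or wrench anything, and do not disturb the other things on the bench.

Things in the scene. Friction and masses are not known exactly. Their poses are not given: they have to be found in the camera images.
- mount: Aluminium filter mount fixed to the bench; base plate 70 (x) by 210 (y) mm, 10 mm thick. Origin on the underside. Its y runs along the spring bar, whose axis is at x = 0, 45 mm above the bench. The filter carrier lies at the -y end between two low ribs (top 19 mm above the bench), locked by the bar; two lugs carrying the bar stand at the +y end.
- spring_bar (a joint): How far the 6 mm bar is pressed back along mount +y (m): 0 at rest, hard stop at 0.015. At rest its end sticks 1.5 to 11.5 mm into the carrier's end block. Pushing the collar takes about 3 N to start, 5 N at the stop. The fork fully down holds it about 0.013 back.
- fork: Steel forked spreader, 98 mm tall, upright, tips down. Origin midway between the tips at their level, under the handle's centre; z up. Handle 20 (x) by 18 (y) mm from z 56 to 98 mm, hilt 40 by 23 mm below it (z 50 to 56). In use its axes are parallel to the mount's, flat +y face towards the collar; fully down, its tips stand on the mount's base plate, 10 mm above the bench.
- rack: Grey plastic holder block of the fork, fixed, 60 by 50 mm, 54 mm high, with a pocket 28 by 30 mm from above; the fork's hilt rests on its top, so the fork's origin is 4 mm above the bench. Origin centre of underside.
- carrier: Black filter carrier, 106 (y) by 22 mm, about 140 g. Origin under its middle, 10 mm above the bench in the mount. A round filter, 38 mm, stands at y = -38 mm; a grip tab 12 (x) by 20 (y) mm at y = 5 rises to z = 60, near the centre of mass; the block at the +y end, 48 mm high, has the bar's 9 mm hole, 35 mm up. It lifts straight up once the bar is back.
- tray: White plastic tray, fixed, 130 (x) by 190 (y) mm outside, wall 4 mm thick and 18 mm high, floor about 4 mm above the bench. Origin centre of underside.
- lens_post: Bystander: small lens on a post, 42 mm foot, 90 mm tall. Leave alone.
- cleaner: Bystander: amber bottle, 40 mm diameter, 75 mm tall. Leave alone.
- driver: Bystander: screwdriver lying on the bench, about 160 mm long. Leave alone.
- gap (a point): Middle of the gap, on the bar axis, between the inner lug (34 mm wide, top 58 mm over the bench, face 5 mm to -y) and the bar's collar (a plate 24 wide, 26 high, 5 thick, face 5 mm to +y). The outer lug, 60 mm up, begins 39 mm to +y. Nominal place: lugs and bar are clamped as one group and really stand up to 5 mm either way along y (unmeasured, steady): feel or look for the gap.
- fork_tips (a point): On the fork, midway between the two tips. Tines 6 mm wide (x) with a 10 mm slot between, 44 mm deep. Up to 22 mm above the tips they are 7 mm thick: y -3.5 to +3.5 mm of here, 8.5 mm to +y of the fork's origin. The +y face is flat all the way up; on the -y side they step out at 22 mm up (2 mm bevel) to 23 mm thick, which has 2 mm to spare between lug and collar with the bar at its stop.
Not all that is in view belongs to the job. Leave any turquoise or yellow look-alike of the carrier alone.

How it is judged (in metres and radians):
On the way, in this order (a step that is already met when the one before it is completed fails the run):
1. the fork presses the spring bar back by more than 12 mm (value of joint spring_bar above 0.012 m and contact force between fork and mount above 1 N), for 0.2 s.
2. the fork, let go, stands fully down in the mount and holds the bar back (value of joint spring_bar above 0.012 m and contact force between the fingers and fork below 0.1 N and z of fork in the frame of mount below 0.014 m and angle between fork's own z axis and vertical below 0.12 rad), for 0.2 s.
3. the carrier is lifted clear of the mount with the bar still held back (value of joint spring_bar above 0.012 m and z of carrier in the frame of mount above 0.05 m), for 0.1 s.
At the end, for the whole second after the job is handed in: The carrier rests flat and upright on the tray floor (tilt under 0.1 rad), at rest; the fork stands by itself fully down in the mount (tips within 4 mm of its base plate, tilt under 0.12 rad) and keeps the bar more than 12 mm back (all of step 1 and x of carrier in the frame of tray between -0.05 and 0.05 m and y of carrier in the frame of tray between -0.05 and 0.05 m and height (world z) of carrier below 0.008 m and angle between carrier's own z axis and vertical below 0.1 rad and linear speed of carrier below 0.02 m/s and contact force between carrier and tray above 0.3 N and z of fork in the frame of mount below 0.014 m and angle between fork's own z axis and vertical below 0.12 rad); the robot touches nothing.
It fails at once if the fork is forced: contact forces between it and the mount (including the spring's squeeze on both its faces) add up to more than 30 N (contact force between fork and mount above 30 N).
It fails at once if the carrier is wrenched: more than 15 N between it and the mount (contact force between carrier and mount above 15 N).
It fails at once if the carrier is dropped or banged into the tray (more than 30 N) (contact force between carrier and tray above 30 N).
It fails at once if the mount is struck by the gripper (more than 20 N) (contact force between the fingers and mount above 20 N).
It fails at once if a bystander is disturbed (distance of any of lens_post, cleaner, driver from where it was at the start of the episode above 0.02 m).
It also fails if it takes over 72 s, if anything falls off the work surface, if the arm or the gripper's body presses on something with over 40 N, if the wrist force passes 120 N, or if a joint passes its speed limit or range.

### The arm

A 7-joint arm with a two-finger parallel gripper is mounted at the origin on the work surface. World frame = base frame: x ahead of the robot, y to its left, z up, the work surface at z = 0. Lengths are in m, angles in degrees, forces in N, time in s.
With the tool pointing down it reaches from about 0.425 to 0.925 m from the base axis. Payload 6.8 kg.
Tool frame: the origin (TCP) lies at the very end of the fingers, on their centre line; the grasp point (between the pads) lies 19 mm behind it (manip.pinch_z is the distance from the TCP to the grasp point, in m); z points along the fingers, y is the line along which they close (so a half turn about z gives the same grasp; the last joint's range is limited). The gripper opens to 85 mm and grips with 20 to 120 N. Pads are 22 mm wide; open, the fingers measure 114 mm over their backs; the gripper's body (76 mm by 85 mm) begins 54 mm behind the grasp point. The pads swing forward as they close: fully open they stand 13 mm farther back than shut.
Start: joints at [-78.787, 27.33, 1.283, 89.118, -0.659, 63.558, -4.761], TCP at [0.202, 0.644, 0.231] pointing down, gripper open.
Joint ranges: [-169.35, 169.35], [-19.33, 120.38], [-80.79, 83.38], [13.8, 139.57], [-78.32, 258.32], [9.67, 109.79], [-169.56, 169.56]. Speed limits (degrees/s): [136.94, 136.94, 180, 180, 180, 180, 180].

### API

Orientations are given as [roll, pitch, yaw] about the fixed x, y, z axes, in that order (R = Rz(yaw) Ry(pitch) Rx(roll)).
In Python, from cell import manip, cams, workorder, find_in, trace, place_of gives the robot as it stands.
- The arm moves only by the tool servo_tool, never from a script. Its argument "rows" is a list of rows, each an object with "slide": the shift along the tool's x, y, z in mm, a list of three; "twist": the turn, a rotation vector about the tool's x, y, z in degrees, a list of three; "claw": the gripper command: -1 is fully open, 1 is shut, values between are in proportion. A call has 1 to 8 rows; each row is the pose to reach, as a shift and turn from the pose commanded when the call began, along the tool's axes at that moment; what a row does not reach only later rows make up. A row lasts 1/8 s, in which the tool goes at most 62.5 mm and 10.7 degrees, less where a joint would pass 70% of its speed; a pose out of reach is approached as far as the arm can. A call with a gripper value outside its range is refused whole. The fingers move at their own pace and stop on an object; "squeeze" is the grip in N (left out, the last holds). Time passes only in rows, so rows that repeat a pose let the fingers close. It gives the time, the measured TCP pose, the force, the opening and the grip force at its end, in the units of the state.
- manip.get_obs(): the state, without advancing time (a new reading comes with each control period).
- cams.grab_frame(name): name is "scene" or "top" or "wrist"; returns a dict with "frame" (400x640x3 uint8, blue, green, red), "depth" (400x640 float32, m along the optical axis (not along the pixel's ray), 0 where there is no reading), "mtx" (3x3 intrinsics, pixels), "D" ([k1, k2, p1, p2, k3] as OpenCV has them; the pictures are not rectified), "world_from_camera" (4x4, takes a point from camera to world coordinates). Camera axes: x right, y up, looking along -z (the intrinsics and any distortion apply to the point x, -y, -z); pixel columns grow to the right and rows downward; lengths in m; the calibration is good to about 2 mm. A picture is of the moment at which its call begins.
- workorder.sign_off(): hands the job in; it is judged then, once.
Trained networks look in a picture, given as the dict that the camera call returned (one of the last four; its "shot" number tells which), for a name from the list of things; names that differ only in an ending like _2 or _b are one class to them, and where a whole thing is asked for, a point or a joint stands for the part that bears it (a point fixed in the world has none). Each returns a list of dicts, best first, with "conf" (0 to 1); they miss things now and then, are a little off and sometimes report something else, mostly with a low value. They report only what shows in the picture. A call takes as long as a camera call. They do not tell look-alikes from the thing itself.
- find_in(picture, thing): "extent" ([left, top, width, height] in pixels, round what is visible of it).
- trace(picture, thing): "mask" (400x640 bool, what is visible of it) and "extent" ([left, top, width, height] in pixels, round what is visible of it).
- place_of(picture, thing): "centre" ([row, column] in pixels: a listed point, or the origin of a listed thing).
The state is a dict: "time_s": time; "joints": joint angles; "dq": joint speeds; "joint_torque": joint torques, N m; "eef_pos": TCP position; "eef_rot": TCP orientation; "ft_force": force on the tool from outside, world axes, zero at the start; "ft_torque": the same for the moment, N m; "gripper_width": finger opening in m; "grip_force": force on a finger pad.
Only numpy, scipy, OpenCV 4.12 (cv2) and the standard library are available. Lean on these libraries where they do the work, as an engineer would, in place of code of your own. Each camera call takes 0.05 s, during which the arm holds its last target. There are 200 camera calls.

## Working session

There is one attempt and no reset: what is moved stays moved. The work goes in short steps, Python scripts to look and compute and a tool call to move; the robot and the scene stay as the last step left them, time stands still between calls to the robot, and variables do not carry over. Pictures are saved under pics/ and viewed, at most 10 in all, crops included, and the job is handed in when it is done.

Besides the shell and the picture viewer there is one more tool, called after "Request:" in YAML: its name, and indented under it one key for each argument. servo_tool: Moves the arm, as the interface text tells. Its arguments: {"type":"object","properties":{"rows":{"type":"array","items":{"type":"object","properties":{"slide":{"type":"array","items":{"type":"number"}},"twist":{"type":"array","items":{"type":"number"}},"claw":{"type":"number"}}}},"squeeze":{"type":"number"}},"required":["rows"]}

```bash
ls; mkdir -p pics
python3 - <<'E'
from cell import manip,cams
import cv2,numpy as np
print(manip.get_obs(), manip.pinch_z)
a=cams.grab_frame("scene");b=cams.grab_frame("top")
cv2.imwrite("pics/scene.png",a["frame"]);cv2.imwrite("pics/top.png",b["frame"])
for p in(a,b):print(p["mtx"],p["D"],np.round(p["world_from_camera"],3))
np.save("scene0.npy",a["frame"]);
E
```

```text
pics
{'time_s': 0.0, 'joints': array([-78.78793266,  27.37426041,   1.28157171,  89.1784892 ,
        -0.65893841,  63.55866417,  -4.75861143]), 'dq': array([-0.03026131,  0.02833721, -0.02032823,  0.08851821,  0.03104452,
        0.08851972,  0.05111979]), 'joint_torque': array([ 2.38900257e-04, -5.96442389e+01,  1.60798699e+00, -2.81197214e+01,
        1.25356915e-02,  9.27346176e-03,  1.40639517e-05]), 'eef_pos': array([0.20176966, 0.64351285, 0.23034292]), 'eef_rot': array([-1.79896291e+02,  8.39052898e-03,  1.62596731e+02]), 'ft_force': array([0.09648677, 0.26482328, 0.98603389]), 'ft_torque': array([-0.05141661,  0.01622334, -0.00666821]), 'grip_force': 0.0, 'gripper_width': 0.08549353542869523} 0.0187
[[370.79748648   0.         316.63920843]
 [  0.         370.79748648 197.28164509]
 [  0.           0.           1.        ]] [-0.07214679  0.          0.          0.          0.        ] [[ 0.112 -0.59   0.799  1.231]
 [ 0.994  0.08  -0.08  -0.079]
 [-0.016  0.803  0.596  0.57 ]
 [ 0.     0.     0.     1.   ]]
[[441.03766592   0.         320.46557943]
 [  0.         441.03766592 196.17960751]
 [  0.           0.           1.        ]] [-0.07899722  0.          0.          0.          0.        ] [[-0.027  0.999 -0.031  0.528]
 [-0.999 -0.026  0.043  0.022]
 [ 0.042  0.032  0.999  0.928]
 [ 0.     0.     0.     1.   ]]
```

View pics/scene.png

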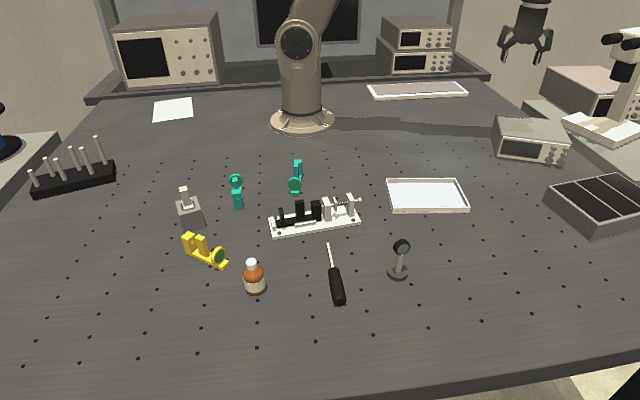

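View pics/top.png

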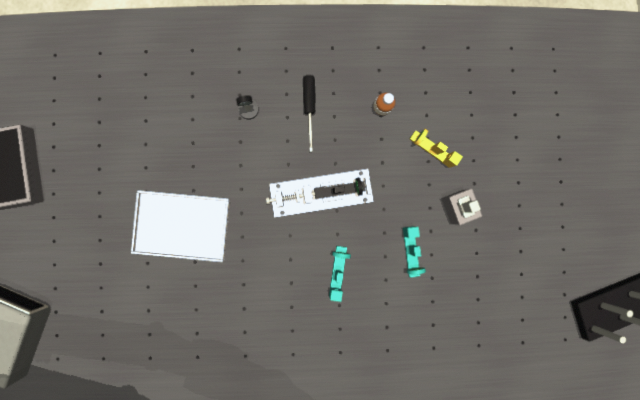

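The top view shows the candidates for the carrier: black in the mount at (340,190), yellow (437,148) and turquoise (414,252) and (340,273). The description says black, so I take (340,190). The fork is in the grey rack at (466,206), the tray is at (180,226), and the bar and lugs lie to the left, at (270–310,197).

```bash
cat > h.py <<'E'
import numpy as np,cv2
from cell import manip,cams,workorder,find_in,trace,place_of
def cloud(p):
    d=p["depth"];v,u=np.mgrid[0:400,0:640].astype(float)
    uv=cv2.undistortPoints(np.stack([u.ravel(),v.ravel()],1)[:,None],p["mtx"],p["D"])[:,0].reshape(400,640,2)
    P=np.stack([uv[...,0]*d,-uv[...,1]*d,-d,np.ones_like(d)],-1)@p["world_from_camera"].T
    P[d<=0]=np.nan
    return P[...,:3]
def project(p,X):
    X=np.atleast_2d(X);c=(np.c_[X,np.ones(len(X))]@np.linalg.inv(p["world_from_camera"]).T)[:,:3]*[1,-1,-1]
    return cv2.projectPoints(c,np.zeros(3),np.zeros(3),p["mtx"],p["D"])[0][:,0]
def rect(P):
    (c,s,a)=cv2.minAreaRect((P[:,:2]*1000).astype(np.float32));return np.round(c,1),np.round(s,1),round(a,1),len(P)
E
python3 - <<'E'
from h import *
p=cams.grab_frame("top");P=cloud(p);s=cams.grab_frame("scene")
def roi(l,t,r,b,z0,z1):
    Q=P[t:b,l:r].reshape(-1,3);return Q[(Q[:,2]>z0)&(Q[:,2]<z1)]
bench=P[300:390,300:500,2];print("bench z",np.nanmedian(bench))
print("tray",rect(roi(115,180,240,275,.010,.03)))
print("mount plate",rect(roi(260,160,385,225,.006,.1)))
for z0,z1 in((.04,.054),(.054,.066),(.066,.09)):
  print(z0,rect(roi(260,160,385,225,z0,z1)))
for z0,z1 in((.03,.07),(.049,.0575),(.0575,.065),(.08,.12)):
  Q=roi(440,180,495,235,z0,z1)
  print("rack/fork",z0,rect(Q),np.median(Q[:,2]) )
for n in("gap","fork_tips","fork","rack","mount","carrier","tray"):
  for q in(p,s):
    print(n,[(np.round(r["centre"],1).tolist(),round(r["conf"],2)) for r in place_of(q,n)[:3]])
im=cv2.resize(p["frame"][150:250,250:500],None,fx=3.2,fy=3.2,interpolation=cv2.INTER_CUBIC)
cv2.imwrite("pics/crop.png",im)
E
```

```text
bench z -0.0005016515255673593
tray (array([502. , 274.6]), array([191.9, 129.4]), 83.3, 697)
mount plate (array([562.2, -15.1]), array([ 70. , 218.3]), 7.4, 3326)
0.04 (array([561.1,  -2.2]), array([ 35.4, 192.4]), 6.9, 211)
0.054 (array([562.3, -12.4]), array([ 33.9, 173.1]), 8.1, 403)
0.066 (array([566.9, -51.5]), array([11.4, 19.5]), 9.3, 59)
rack/fork 0.03 (array([ 526.2, -308.9]), array([59.1, 52.4]), 18.9, 660) 0.053446247597469354
rack/fork 0.049 (array([ 526.2, -309.2]), array([59. , 52.2]), 19.2, 424) 0.05340243439541614
rack/fork 0.0575 (array([ 524.9, -305.5]), array([39.3, 29.2]), 16.3, 112) 0.05970122094681618
rack/fork 0.08 (array([ 525.4, -308.1]), array([20.1, 17.5]), 19.3, 129) 0.10055822175480056
gap [([194.6, 300.4], 0.89)]
gap [([204.3, 332.2], 0.57)]
fork_tips [([208.9, 448.3], 0.73)]
fork_tips [([286.6, 256.1], 0.27), ([207.1, 332.6], 0.17)]
fork [([207.5, 454.5], 0.73), ([205.6, 455.0], 0.61), ([107.9, 246.3], 0.44)]
fork [([286.5, 252.6], 0.57), ([221.3, 193.8], 0.48)]
rack [([206.1, 453.7], 0.69), ([109.2, 248.1], 0.19)]
rack [([224.2, 191.0], 0.83)]
mount [([189.0, 318.2], 0.63)]
mount [([218.5, 316.1], 0.93)]
carrier [([185.9, 344.9], 0.95), ([252.4, 409.9], 0.78), ([151.3, 430.4], 0.63)]
carrier [([223.2, 297.3], 0.95), ([198.0, 237.2], 0.84), ([258.7, 208.9], 0.75)]
tray [([226.8, 178.0], 0.8), ([110.3, 246.2], 0.27)]
tray [([198.8, 427.1], 0.82)]
```

View pics/crop.png

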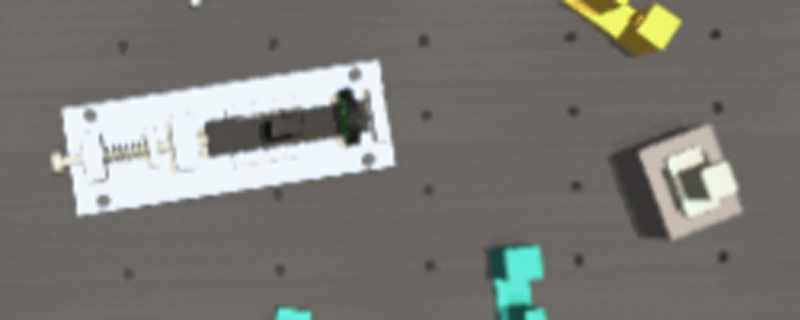

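The crop confirms the choice. The black carrier sits in the white mount, with inner lug, collar, spring and outer lug to its left at crop (185,140), (157,140), (125,150) and (95,155). The fork is in the grey rack at right. Next I refine the poses and plan the approach to the fork.

```bash
cat >> h.py <<'E'
from scipy.spatial.transform import Rotation as Ro
def to(x,y,z,yaw):
    o=manip.get_obs();R=Ro.from_euler("xyz",o["eef_rot"],degrees=True);T=Ro.from_euler("xyz",[180,0,yaw],degrees=True)
    print("slide",np.round(R.inv().apply(np.array([x,y,z])-o["eef_pos"])*1000,1),"twist",np.round((R.inv()*T).as_rotvec(degrees=True),1))
E
python3 - <<'E'
from h import *
to(.50,.10,.25,90)
p=cams.grab_frame("top");P=cloud(p)
Q=P[160:225,255:385].reshape(-1,3)
Z=Q[(Q[:,2]>.006)&(Q[:,2]<.014)];c,s,a,n=rect(Z);print("plate",c,s,a,n)
# profile in mount frame
t=np.radians(a if a<45 else a-90);R=np.array([[np.cos(t),np.sin(t)],[-np.sin(t),np.cos(t)]])
L=(Q[:,:2]*1000-c)@R.T;z=Q[:,2]*1000
for y in range(-110,116,4):
    m=(abs(L[:,1]-y)<2)&(z>20)
    if m.any():print(y,"xmin %.0f max %.0f zmax %.0f n %d xmed@top %.1f"%(L[m,0].min(),L[m,0].max(),z[m].max(),m.sum(),np.median(L[m&(z>z[m].max()-6),0])))
E
```

```text
slide [-447.2 -430.   -18.7] twist [ 0.  -0.  72.6]
plate [562.7 -19. ] [ 70.  210.1] 7.4 2130
-102 xmin -17 max 10 zmax 29 n 7 xmed@top 4.3
-98 xmin -16 max 17 zmax 28 n 35 xmed@top -0.6
-94 xmin -18 max 18 zmax 30 n 30 xmed@top 1.1
-90 xmin -4 max 10 zmax 21 n 3 xmed@top -0.1
-86 xmin -4 max 11 zmax 23 n 7 xmed@top 6.3
-82 xmin 8 max 8 zmax 52 n 1 xmed@top 7.7
-78 xmin -18 max 17 zmax 59 n 34 xmed@top 0.8
-74 xmin -18 max 18 zmax 57 n 44 xmed@top -0.5
-70 xmin -13 max 13 zmax 55 n 32 xmed@top 2.1
-66 xmin -7 max 9 zmax 23 n 5 xmed@top 5.4
-62 xmin -7 max 10 zmax 23 n 6 xmed@top -1.2
-58 xmin -10 max 11 zmax 23 n 14 xmed@top 0.6
-54 xmin -9 max 9 zmax 21 n 9 xmed@top 1.2
-50 xmin -17 max 8 zmax 21 n 10 xmed@top -2.2
-42 xmin -16 max 5 zmax 72 n 11 xmed@top -1.2
-38 xmin -6 max 10 zmax 73 n 15 xmed@top 0.2
-34 xmin -17 max 8 zmax 71 n 17 xmed@top 0.0
-30 xmin -18 max 9 zmax 72 n 18 xmed@top -0.4
-26 xmin -11 max 14 zmax 72 n 20 xmed@top -0.7
-22 xmin -19 max 10 zmax 70 n 26 xmed@top 2.5
-18 xmin -18 max 9 zmax 22 n 12 xmed@top -2.9
-14 xmin -3 max 14 zmax 23 n 6 xmed@top 6.3
-10 xmin
[... 706 characters left out ...]
54 xmin -10 max 4 zmax 57 n 8 xmed@top -10.2
58 xmin -5 max 5 zmax 52 n 9 xmed@top 1.0
62 xmin -5 max 4 zmax 49 n 8 xmed@top -0.4
66 xmin -4 max 4 zmax 51 n 8 xmed@top 1.1
70 xmin -5 max 5 zmax 51 n 10 xmed@top -0.2
74 xmin -5 max 4 zmax 53 n 8 xmed@top 0.4
78 xmin -4 max 4 zmax 51 n 8 xmed@top 0.1
82 xmin -15 max 15 zmax 62 n 35 xmed@top 1.4
86 xmin -15 max 15 zmax 62 n 30 xmed@top -0.9
90 xmin -14 max 14 zmax 61 n 32 xmed@top -0.3
94 xmin -14 max 12 zmax 61 n 12 xmed@top -1.9
98 xmin -3 max 1 zmax 48 n 6 xmed@top -0.8
102 xmin -2 max 2 zmax 49 n 6 xmed@top -0.0
106 xmin -5 max 3 zmax 49 n 8 xmed@top -0.5
110 xmin -5 max 5 zmax 51 n 12 xmed@top 0.1
114 xmin -2 max 5 zmax 51 n 5 xmed@top 1.4
```

Request:
servo_tool:
  rows:
    - {"slide": [-447,-430,-19],"twist": [0,0,73],"claw": -1}
    - {"slide": [-447,-430,-19],"twist": [0,0,73],"claw": -1}
    - {"slide": [-447,-430,-19],"twist": [0,0,73],"claw": -1}
    - {"slide": [-447,-430,-19],"twist": [0,0,73],"claw": -1}
    - {"slide": [-447,-430,-19],"twist": [0,0,73],"claw": -1}
    - {"slide": [-447,-430,-19],"twist": [0,0,73],"claw": -1}
    - {"slide": [-447,-430,-19],"twist": [0,0,73],"claw": -1}
    - {"slide": [-447,-430,-19],"twist": [0,0,73],"claw": -1}

```text
time_s: 1.95
eef_pos: [0.4427, 0.2041, 0.2471]
eef_rot: [180.0, -0.1, 89.5]
ft_force: [0.7, 0.9, -0.1]
gripper_width: 0.0853
grip_force: 0.0
```

Run:
```python
from h import *
to(.50,-.29,.25,19)
```

```text
slide [-493.6   61.4   -3.3] twist [ 0.  -0.1 70.5]
```

Request:
servo_tool:
  rows:
    - {"slide": [-490,60,0],"twist": [0,0,70],"claw": -1}
    - {"slide": [-490,60,0],"twist": [0,0,70],"claw": -1}
    - {"slide": [-490,60,0],"twist": [0,0,70],"claw": -1}
    - {"slide": [-490,60,0],"twist": [0,0,70],"claw": -1}
    - {"slide": [-490,60,0],"twist": [0,0,70],"claw": -1}
    - {"slide": [-490,60,0],"twist": [0,0,70],"claw": -1}
    - {"slide": [-490,60,0],"twist": [0,0,70],"claw": -1}
    - {"slide": [-490,60,0],"twist": [0,0,70],"claw": -1}

```text
time_s: 2.95
eef_pos: [0.4988, -0.2867, 0.2467]
eef_rot: [180.0, -0.0, 19.5]
ft_force: [1.1, 0.4, 1.0]
gripper_width: 0.0853
grip_force: 0.0
```

Run:
```python
from h import *
o=manip.get_obs();print(o["eef_pos"],o["eef_rot"])
w=cams.grab_frame("wrist");P=cloud(w)
ok=(P[...,0]>.46)&(P[...,0]<.59)&(P[...,1]<-.25)&(P[...,1]>-.37)
for z0,z1 in((.045,.0565),(.0575,.066),(.09,.11)):
  Q=P[ok&(P[...,2]>z0)&(P[...,2]<z1)]
  if len(Q)>5:print(z0,rect(Q),np.median(Q[:,2]))
for n in("fork","fork_tips","rack"):print(n,place_of(w,n)[:2])
cv2.imwrite("pics/w1.png",w["frame"])
```

```text
[ 0.49876594 -0.28665331  0.24673407] [ 1.79974082e+02 -2.29184784e-02  1.95476763e+01]
0.045 (array([ 525.3, -308.6]), array([60. , 49.8]), 19.6, 1519) 0.05382572184054352
0.0575 (array([ 524.8, -307.6]), array([39.4, 22.2]), 18.7, 302) 0.05976883608075104
0.09 (array([ 524.9, -308.4]), array([20.7, 18.2]), 19.3, 421) 0.10167594365418359
fork [{'centre': [147.1, 340.3], 'conf': 0.74}]
fork_tips [{'centre': [149.9, 334.7], 'conf': 0.77}]
rack []
```

View pics/w1.png

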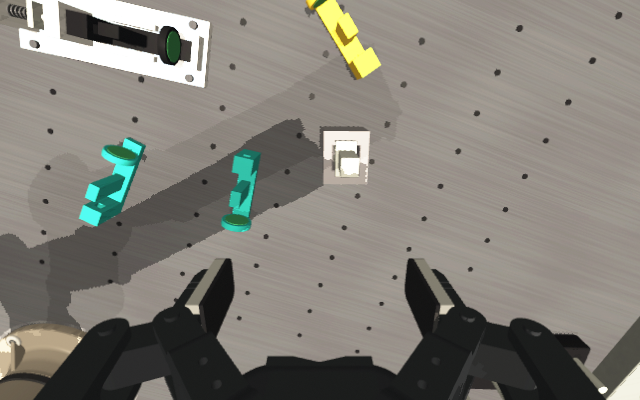

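The wrist view shows the fork handle at (347,158) in the rack, with nothing around it. Hilt offset and tip hint both say fork +y points to world +y.

Run:
```python
from h import *
to(.5249,-.3084,.066,19.2)
```

```text
slide [ 18.1  30.1 180.5] twist [0.  0.  0.2]
```

Request:
servo_tool:
  rows:
    - {"slide": [18,30,0],"twist": [0,0,0.2],"claw": -1}
    - {"slide": [18,30,50],"twist": [0,0,0.2],"claw": -1}
    - {"slide": [18,30,90],"twist": [0,0,0.2],"claw": -1}
    - {"slide": [18,30,130],"twist": [0,0,0.2],"claw": -1}
    - {"slide": [18,30,155],"twist": [0,0,0.2],"claw": -1}
    - {"slide": [18,30,170],"twist": [0,0,0.2],"claw": -1}
    - {"slide": [18,30,180],"twist": [0,0,0.2],"claw": -1}
    - {"slide": [18,30,180],"twist": [0,0,0.2],"claw": -0.3}

```text
time_s: 4.15
eef_pos: [0.5257, -0.3064, 0.0666]
eef_rot: [-180.0, -0.0, 19.4]
ft_force: [-0.2, -0.3, -0.2]
gripper_width: 0.0699
grip_force: 0.0
```

Run:
```python
from h import *
to(.5249,-.3084,.066,19.2)
```

```text
slide [-1.4  1.6  0.6] twist [-0.  -0.   0.2]
```

Request:
servo_tool:
  rows:
    - {"slide": [-1.4,1.6,0.5],"twist": [0,0,0.2],"claw": 0}
    - {"slide": [-1.4,1.6,0.5],"twist": [0,0,0.2],"claw": 1}
    - {"slide": [-1.4,1.6,0.5],"twist": [0,0,0.2],"claw": 1}
    - {"slide": [-1.4,1.6,0.5],"twist": [0,0,0.2],"claw": 1}
    - {"slide": [-1.4,1.6,0.5],"twist": [0,0,0.2],"claw": 1}
    - {"slide": [-1.4,1.6,0.5],"twist": [0,0,0.2],"claw": 1}
    - {"slide": [-1.4,1.6,0.5],"twist": [0,0,0.2],"claw": 1}
  squeeze: 60

```text
time_s: 5.03
eef_pos: [0.5249, -0.3091, 0.0667]
eef_rot: [180.0, -0.0, 19.2]
ft_force: [-0.1, 2.0, 5.0]
gripper_width: 0.0172
grip_force: 58.8
```

Request:
servo_tool:
  rows:
    - {"slide": [0,0,-15],"twist": [0,0,0],"claw": 1}
    - {"slide": [0,0,-40],"twist": [0,0,0],"claw": 1}
    - {"slide": [0,0,-75],"twist": [0,0,0],"claw": 1}
    - {"slide": [0,0,-110],"twist": [0,0,0],"claw": 1}
    - {"slide": [0,0,-130],"twist": [0,0,0],"claw": 1}
    - {"slide": [0,0,-130],"twist": [0,0,0],"claw": 1}

```text
time_s: 5.78
eef_pos: [0.5253, -0.3092, 0.1974]
eef_rot: [179.9, -0.1, 19.2]
ft_force: [1.0, 0.4, -1.2]
gripper_width: 0.0171
grip_force: 58.6
```

```bash
cat >> h.py <<'E'
MC=np.array([.5627,-.0190]);MY=7.4
def m2w(x,y):
    t=np.radians(MY);return MC+[x*np.cos(t)-y*np.sin(t),x*np.sin(t)+y*np.cos(t)]
def w2m(p):
    t=np.radians(MY);d=np.array(p)[...,:2]-MC;return np.stack([d[...,0]*np.cos(t)+d[...,1]*np.sin(t),-d[...,0]*np.sin(t)+d[...,1]*np.cos(t)],-1)
E
python3 - <<'E'
from h import *
o=manip.get_obs();print(o["eef_pos"],o["ft_force"],o["gripper_width"])
x,y=m2w(0,.034);print(x,y);to(x,y,.19,MY)
E
```

```text
[ 0.52530044 -0.30920668  0.19735429] [ 0.95496937  0.35426061 -1.17081388] 0.017065087928781714
0.5583209497163628 0.014716819521025073
slide [ 137.7 -295.1    7.2] twist [ 0.1 -0.1 11.8]
```

Request:
servo_tool:
  rows:
    - {"slide": [22,-48,0],"twist": [0,0,3],"claw": 1}
    - {"slide": [44,-96,0],"twist": [0,0,6],"claw": 1}
    - {"slide": [66,-144,0],"twist": [0,0,9],"claw": 1}
    - {"slide": [88,-192,0],"twist": [0,0,11.8],"claw": 1}
    - {"slide": [110,-238,0],"twist": [0,0,11.8],"claw": 1}
    - {"slide": [130,-278,0],"twist": [0,0,11.8],"claw": 1}
    - {"slide": [138,-295,0],"twist": [0,0,11.8],"claw": 1}
    - {"slide": [138,-295,0],"twist": [0,0,11.8],"claw": 1}

```text
time_s: 6.78
eef_pos: [0.5575, 0.016, 0.1951]
eef_rot: [180.0, 0.1, 7.5]
ft_force: [0.8, -1.2, -2.2]
gripper_width: 0.0173
grip_force: 58.8
```

Run:
```python
from h import *
o=manip.get_obs();print(o["eef_pos"],o["eef_rot"],"tcp in mount",w2m(o["eef_pos"]))
s=cams.grab_frame("scene");t=cams.grab_frame("top")
for n in("fork_tips","gap"):
  for q in(s,t):print(n,[(np.round(r["centre"],1).tolist(),round(r["conf"],2)) for r in place_of(q,n)[:2]])
e=o["eef_pos"];z=e[2]-.0627
def off(y):
    w=m2w(*(w2m(e)+[0,y]));return [w[0],w[1],z]
print("pred tips +8.5/-8.5:",project(s,[off(.0085),off(-.0085)]))
P=cloud(s);L=w2m(P);mm=(abs(L[...,0])<.06)&(abs(L[...,1]-.034)<.06)&(P[...,2]>.125)&(P[...,2]<.185)
for z0 in np.arange(.125,.186,.006):
    k=mm&(abs(P[...,2]-z0)<.003)
    if k.any():print(round(z0-z,3),k.sum(),np.round(1000*np.r_[L[k].min(0),L[k].max(0)],1))
u,v=320,150
u,v=project(s,off(0))[0].astype(int)
im=s["frame"][max(v-60,0):v+60,u-80:u+80]
cv2.imwrite("pics/s2.png",cv2.resize(im,None,fx=4.5,fy=4.5,interpolation=cv2.INTER_CUBIC));print(u,v)
```

```text
[0.55750831 0.01604484 0.19506978] [1.79973124e+02 1.03272245e-01 7.53246137e+00] tcp in mount [-0.00063482  0.03542163]
fork_tips [([174.4, 332.0], 0.91)]
fork_tips []
gap [([202.2, 332.8], 0.85), ([224.7, 192.2], 0.54)]
gap []
pred tips +8.5/-8.5: [[332.39780512 172.09648483]
 [324.85851001 173.21195946]]
-0.001 7 [-6.9 39.5 12.1 44.3]
0.005 10 [-5.8 39.3 12.3 44.3]
0.011 11 [-5.7 39.8 13.2 44.4]
0.017 6 [10.1 39.6 12.2 44.3]
0.023 24 [-9.7 23.  13.  44.1]
0.029 34 [-10.5  22.8  13.6  44.4]
0.035 29 [-10.1  22.6  13.4  46.3]
0.041 37 [-10.3  23.   13.4  46.4]
0.047 9 [-8.  22.6 16.4 46.4]
0.053 22 [-7.3 22.5 21.7 43.8]
328 172
```

View pics/s2.png

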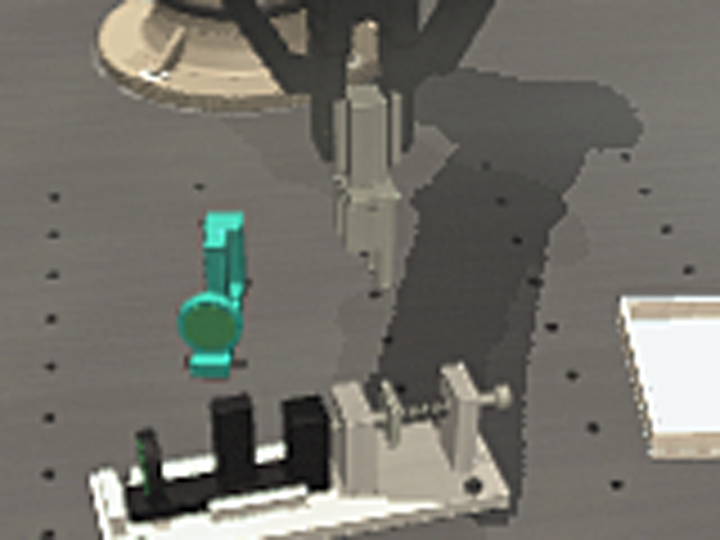

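The fork hangs upright with its thin tines on the +y (collar) side, tip at crop (385,288). Gap between lug and collar is at crop (375,410). Now I compare tines and gap within the same scene image, so the calibration errors cancel.

Run:
```python
from h import *
e=manip.get_obs()["eef_pos"];print("tcp m",w2m(e)*1000)
for rep in range(1):
  s=cams.grab_frame("scene");P=cloud(s);L=w2m(P)*1000;Z=P[...,2]*1000
  z0=e[2]*1000-62.7
  def st(n,k):
    if k.sum()>3: print(n,k.sum(),"x p50/p90 %.1f %.1f"%tuple(np.percentile(L[k][:,0],[50,90])),"y p5..p95 %.1f %.1f med %.1f"%tuple(np.percentile(L[k][:,1],[5,95,50])))
  nr=(abs(L[...,0])<30)
  st("tine face",nr&(Z>z0-1)&(Z<z0+20)&(L[...,1]>30)&(L[...,1]<60)&(L[...,0]>6))
  st("thick face",nr&(Z>z0+25)&(Z<z0+46)&(L[...,1]>10)&(L[...,1]<60)&(L[...,0]>6))
  st("inner lug face",nr&(Z>25)&(Z<54)&(L[...,1]>15)&(L[...,1]<42.5)&(L[...,0]>14))
  st("lug top",nr&(Z>56)&(Z<61)&(L[...,1]>15)&(L[...,1]<42))
  st("collar face",nr&(Z>34)&(Z<56)&(L[...,1]>43)&(L[...,1]<60)&(L[...,0]>8))
  st("outer lug face",nr&(Z>25)&(Z<54)&(L[...,1]>70)&(L[...,1]<100)&(L[...,0]>11))
# zoom strips: rows of intensity along bar-line just above the collar
m=s["frame"]
a=project(s,np.c_[np.array([m2w(.012,y) for y in(.034,.055)]),[.05,.05]]);print(a)
b=project(s,np.c_[np.array([m2w(.010,y) for y in(.034,.055)]),[.14,.14]]);print(b)
u0,v0=int(a[0][0])-10,int(a[0][1])
for v in range(v0-2,v0+4):print(v,u0,cv2.cvtColor(m,cv2.COLOR_BGR2GRAY)[v,u0:u0+30])
v1=int(b[0][1])
for v in range(v1-2,v1+4):print(v,int(b[0][0])-10,cv2.cvtColor(m,cv2.COLOR_BGR2GRAY)[v,int(b[0][0])-10:int(b[0][0])+20])
```

```text
tcp m [-0.63987788 32.68903743]
tine face 29 x p50/p90 10.5 11.9 y p5..p95 36.3 42.2 med 39.4
thick face 84 x p50/p90 11.1 12.8 y p5..p95 20.4 41.7 med 30.6
inner lug face 61 x p50/p90 17.1 18.7 y p5..p95 22.0 34.2 med 28.8
lug top 50 x p50/p90 -0.2 13.9 y p5..p95 21.7 34.8 med 27.9
collar face 18 x p50/p90 12.6 13.8 y p5..p95 45.8 49.8 med 47.3
outer lug face 51 x p50/p90 15.0 16.5 y p5..p95 80.3 90.4 med 85.5
[[329.40040005 206.08252292]
 [338.24226512 204.61798527]]
[[329.3184922  172.34417179]
 [338.7341063  170.95338567]]
204 319 [ 27  18 104 121  97 166 172 169 169 174 176 187 181 181 163  95 130 136
 103  68 100  71  48  56  61  46  69  58  95 110]
205 319 [ 26  14  71 156  91 106 175 168 156 177 190 184 145 131 129  91 133 136
  76  54  71  90  84 103 132  67  84 114 114 111]
206 319 [ 25  20  92 173 137  99 187 168 135 133 147 154  93  71  82  84 132 135
 129 128 156 184 184 184 189 109  87 109 110 109]
207 319 [ 27  19  73 137  93  96 160 151 148 147 152 155 138 137 104  85 131 129
 177 179 175 174 174 176 180 158 124 109 110 109]
208 319 [ 29  20  63 112 110  99 160 151 14
[... 304 characters left out ...]
  69  66  65  68  68  67  67  68  69  69  69]
171 319 [109 110 110 109 107 108 108 108 109  63 153 103 131 129 136 105 103 107
 106  72  66  69  69  69  70  69  69  71  70  70]
172 319 [108 108 109 109 108 110 110 107 109 110 110  92 130 130 133 104 105 110
  68  65  67  70  70  70  68  69  69  69  70  70]
173 319 [109 107 108 109 110 109 108 110 110 110 111  94 132 131 135 109 108 107
  70  66  69  68  70  69  69  69  68  68  68  70]
174 319 [109 108 108 109 111 111 109 109 110 112 105  91 135 130 134 108 109  67
  66  69  70  70  70  69  69  69  70  70  70  68]
175 319 [110 110 110 111 110 111 112 113 113 113 106  84 134 120 117 106 110  70
  64  67  69  66  67  69  68  69  69  70  71  69]
```

Run:
```python
from h import *
x,y=m2w(0,.034);to(x,y,.124,MY)
```

```text
slide [ 0.5 -1.  72.2] twist [ 0.  -0.  -0.1]
```

Request:
servo_tool:
  rows:
    - {"slide": [0.5,-1,25],"twist": [0,0,0],"claw": 1}
    - {"slide": [0.5,-1,50],"twist": [0,0,0],"claw": 1}
    - {"slide": [0.5,-1,66],"twist": [0,0,0],"claw": 1}
    - {"slide": [0.5,-1,72],"twist": [0,0,0],"claw": 1}
    - {"slide": [0.5,-1,72],"twist": [0,0,0],"claw": 1}
    - {"slide": [0.5,-1,72],"twist": [0,0,0],"claw": 1}

```text
time_s: 7.88
eef_pos: [0.559, 0.0161, 0.1248]
eef_rot: [-180.0, -0.1, 7.4]
ft_force: [0.3, -0.2, -1.1]
gripper_width: 0.0173
grip_force: 58.9
```

Run:
```python
from h import *
o=manip.get_obs();print(w2m(o["eef_pos"])*1000,o["eef_pos"][2],o["ft_force"],o["ft_torque"])
s=cams.grab_frame("scene")
o=manip.get_obs();print(w2m(o["eef_pos"])*1000,o["eef_pos"][2])
w=cams.grab_frame("wrist")
u,v=project(s,[*m2w(0,.042),.06])[0].astype(int)
A=cv2.resize(s["frame"][v-25:v+25,u-33:u+33],(528,400),interpolation=cv2.INTER_CUBIC)
cv2.imwrite("pics/s3.png",A)
```

```text
[ 0.84668931 35.25147393] 0.12484149062783591 [ 0.28608636 -0.23210871 -1.0576405 ] [0.03918576 0.03269542 0.00013391]
[ 0.83501868 35.34191955] 0.12484727250715043
```

View pics/s3.png

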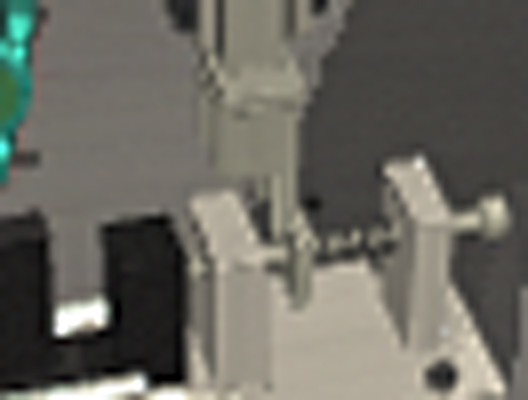

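The tines hang just above the gap, at crop (283,215), slightly towards the collar at (300,260). The TCP reads 1.3 mm too far +y, so I correct that before going down slowly.

Request:
servo_tool:
  rows:
    - {"slide": [-0.8,1.4,0],"twist": [0,0,0],"claw": 1}
    - {"slide": [-0.8,1.4,0],"twist": [0,0,0],"claw": 1}
    - {"slide": [-0.8,1.4,0],"twist": [0,0,0],"claw": 1}
    - {"slide": [-0.8,1.4,2],"twist": [0,0,0],"claw": 1}
    - {"slide": [-0.8,1.4,4],"twist": [0,0,0],"claw": 1}
    - {"slide": [-0.8,1.4,5],"twist": [0,0,0],"claw": 1}
    - {"slide": [-0.8,1.4,6],"twist": [0,0,0],"claw": 1}
    - {"slide": [-0.8,1.4,6.5],"twist": [0,0,0],"claw": 1}

```text
time_s: 8.98
eef_pos: [0.5578, 0.0147, 0.1175]
eef_rot: [180.0, 0.0, 7.4]
ft_force: [0.3, 0.2, -1.8]
gripper_width: 0.0171
grip_force: 58.9
```

Run:
```python
from h import *
o=manip.get_obs();print(w2m(o["eef_pos"])*1000,o["eef_pos"][2],o["ft_force"],o["ft_torque"])
s=cams.grab_frame("scene");P=cloud(s);L=w2m(P)*1000;Z=P[...,2]*1000
o=manip.get_obs();print(w2m(o["eef_pos"])*1000,o["eef_pos"][2],o["ft_force"])
g=cv2.cvtColor(s["frame"],cv2.COLOR_BGR2GRAY)
u,v=project(s,[*m2w(0,.042),.06])[0].astype(int)
for r in range(v-4,v+12):print(r,u-10,g[r,u-10:u+14])
```

```text
[-0.53538071 34.0165751 ] 0.11751742006522192 [ 0.29552831  0.15733317 -1.80134406] [-0.01524275 -0.04222286  0.02666487]
[-0.56678562 34.01240101] 0.11751126662620988 [ 0.34582994 -0.16629635 -1.48094015]
194 321 [116 117 109 107 128 129 129 128 127 128 131 131 136 106  69  66  68  67
  68  68  67  67  67  64]
195 321 [113 112 108 108 127 129 130 129 128 129 131 130 135 101  68  64  67  67
  67  67  67  65  65  66]
196 321 [108 113 116 113 125 126 132 126 125 128 127 130 133  92  65  62  65  67
  67  67  67  67  65  64]
197 321 [112 135 150 144 138 135 150 111 114 117 117 127 134 120  69  50  50  65
  68  69  69  69  70  66]
198 321 [122 181 180 177 179 178 183 109 100 117 118 128 132 153  82  29  28  57
  68  69  68  68  67  64]
199 321 [106 164 178 176 173 172 180 141 103 114 122 126 129 145 133  60  48  67
  68  64  66  65  66  62]
200 321 [110 117 174 176 171 173 175 187 113  89 118 128 128 145 178  92  63  65
  65  65  67  61  63  63]
201 321 [115  77 168 176 172 171 171 172 140  66 116 128 128 152 154 132  62  61
  61  64  60  80  61  82]
202 321 [113 107 119 174 172 169 165 169 192  85 115 128 130 104 156 171 100  70
  99  97  72 157  75 111]
203 321 [117 112  86 178 171 166 169 169 174 119 128 133 132  95 176 130 151  76
 143 127 107 112  53 113]
204 321 [108 122  95 167 172 168 170 175 176 187 174 154 135  90 129 136 103  68
 100  71  48  57  62  46]
205 321 [ 72 157  87 106 175 168 157 176 190 184 145 132 128  90 133 137  75  53
  71  88  85 101 133  67]
206 321 [ 92 173 136 100 187 168 137 133 147 153  93  71  83  86 133 135 129 128
 155 184 185 185 189 109]
207 321 [ 72 137  92  96 160 150 147 146 153 154 139 136 103  85 131 130 177 179
 176 175 173 175 179 156]
208 321 [ 63 113 111 100 162 152 149 148 153 153 157 182 142  88 130 126 175 175
 173 174 173 175 176 180]
209 321 [ 64 114 110 101 161 151 147 147 151 150 155 177 148 100 129 127 174 177
 174 172 173 172 174 178]
```

Tips at 54.8 mm are already below the tops (58 mm) with no force, so they are in the gap. I lower on past the bar.

Request:
servo_tool:
  rows:
    - {"slide": [0.5,0,2],"twist": [0,0,0],"claw": 1}
    - {"slide": [0.5,0,4],"twist": [0,0,0],"claw": 1}
    - {"slide": [0.5,0,6],"twist": [0,0,0],"claw": 1}
    - {"slide": [0.5,0,7],"twist": [0,0,0],"claw": 1}
    - {"slide": [0.5,0,8],"twist": [0,0,0],"claw": 1}
    - {"slide": [0.5,0,9],"twist": [0,0,0],"claw": 1}
    - {"slide": [0.5,0,10],"twist": [0,0,0],"claw": 1}
    - {"slide": [0.5,0,10],"twist": [0,0,0],"claw": 1}

```text
time_s: 10.02
eef_pos: [0.5582, 0.0148, 0.1075]
eef_rot: [-180.0, 0.0, 7.4]
ft_force: [-1.4, 0.8, -0.9]
gripper_width: 0.0175
grip_force: 58.9
```

Request:
servo_tool:
  rows:
    - {"slide": [0,0,2],"twist": [0,0,0],"claw": 1}
    - {"slide": [0,0,4],"twist": [0,0,0],"claw": 1}
    - {"slide": [0,0,6.5],"twist": [0,0,0],"claw": 1}
    - {"slide": [0,-1,6.5],"twist": [0,0,0],"claw": 1}
    - {"slide": [0,-2,6.5],"twist": [0,0,0],"claw": 1}
    - {"slide": [0,-3,6.5],"twist": [0,0,0],"claw": 1}
    - {"slide": [0,-4,6.5],"twist": [0,0,0],"claw": 1}
    - {"slide": [0,-4,6.5],"twist": [0,0,0],"claw": 1}

```text
time_s: 11.02
eef_pos: [0.5578, 0.0183, 0.1011]
eef_rot: [180.0, -0.0, 7.4]
ft_force: [-0.3, -3.0, -3.8]
gripper_width: 0.0175
grip_force: 58.7
```

Run:
```python
from h import *
o=manip.get_obs();print(w2m(o["eef_pos"])*1000,o["eef_pos"][2],o["ft_force"],o["ft_torque"])
```

```text
[-0.09405546 37.63981042] 0.10110542099561176 [-0.32355172 -3.01519754 -3.80072566] [-0.93628525 -0.1064292   0.01308662]
```

Request:
servo_tool:
  rows:
    - {"slide": [0,-1.5,0],"twist": [0,0,0],"claw": 1}
    - {"slide": [0,-3,0],"twist": [0,0,0],"claw": 1}
    - {"slide": [0,-4.5,0],"twist": [0,0,0],"claw": 1}
    - {"slide": [0,-6,0],"twist": [0,0,0],"claw": 1}
    - {"slide": [0,-7.5,0],"twist": [0,0,0],"claw": 1}
    - {"slide": [0,-8.5,0],"twist": [0,0,0],"claw": 1}
    - {"slide": [0,-9.5,0],"twist": [0,0,0],"claw": 1}
    - {"slide": [0,-9.5,0],"twist": [0,0,0],"claw": 1}

```text
time_s: 12.02
eef_pos: [0.5565, 0.0281, 0.1011]
eef_rot: [180.0, 0.0, 7.4]
ft_force: [0.5, -6.0, -2.1]
gripper_width: 0.0173
grip_force: 58.8
```

```bash
cat > c.py <<'E'
from h import *
o=manip.get_obs();print(w2m(o["eef_pos"])*1000,o["eef_pos"][2],o["ft_force"],o["ft_torque"])
s=cams.grab_frame("scene");P=cloud(s);L=w2m(P)*1000;Z=P[...,2]*1000
def st(n,k):
    if k.sum()>3: print(n,k.sum(),"y p5..p95 %.1f %.1f med %.1f"%tuple(np.percentile(L[k][:,1],[5,95,50])))
nr=(abs(L[...,0])<30)
st("lug",nr&(Z>25)&(Z<54)&(L[...,1]>15)&(L[...,1]<42.5)&(L[...,0]>14))
st("collar",nr&(Z>33)&(Z<42)&(L[...,1]>43)&(L[...,1]<78)&(L[...,0]>8))
st("knob",nr&(Z>40)&(Z<54)&(L[...,1]>97)&(L[...,1]<140))
o=manip.get_obs();print(w2m(o["eef_pos"])*1000,o["eef_pos"][2],o["ft_force"])
E
python3 c.py
```

```text
[-0.0700545  47.51380705] 0.10108437647517002 [ 0.52903949 -6.02333078 -2.09681651] [-1.32404455 -0.05107875 -0.00308284]
lug 60 y p5..p95 22.2 34.1 med 28.2
collar 14 y p5..p95 51.6 61.7 med 58.2
knob 36 y p5..p95 100.7 122.4 med 115.3
[-0.06359734 47.44436305] 0.10110478094165073 [ 0.24269386 -4.56144749 -3.38204801]
```

Request:
servo_tool:
  rows:
    - {"slide": [0,-0.6,0],"twist": [0,0,0],"claw": 1}
    - {"slide": [0,-1.2,0],"twist": [0,0,0],"claw": 1}
    - {"slide": [0,-1.8,0],"twist": [0,0,0],"claw": 1}
    - {"slide": [0,-1.8,0],"twist": [0,0,0],"claw": 1}

```text
time_s: 12.58
eef_pos: [0.5563, 0.0299, 0.1011]
eef_rot: [-180.0, 0.0, 7.4]
ft_force: [0.1, -4.9, -2.5]
gripper_width: 0.0174
grip_force: 58.8
```

Request:
servo_tool:
  rows:
    - {"slide": [0,-0.4,0],"twist": [0,0,0],"claw": 1}
    - {"slide": [0,-0.8,0],"twist": [0,0,0],"claw": 1}
    - {"slide": [0,-0.8,0],"twist": [0,0,0],"claw": 1}

```text
time_s: 12.95
eef_pos: [0.5562, 0.0306, 0.1011]
eef_rot: [180.0, 0.0, 7.4]
ft_force: [0.8, -5.2, -3.3]
gripper_width: 0.0168
grip_force: 58.8
```

```bash
python3 c.py
```

```text
[-0.06931872 50.03233756] 0.10108875716246836 [ 0.79984769 -5.23700019 -3.25178012] [-1.45257996 -0.01980464  0.00856613]
lug 58 y p5..p95 21.8 34.3 med 27.3
collar 11 y p5..p95 53.6 64.5 med 61.9
knob 39 y p5..p95 101.0 125.3 med 116.1
[-0.07535551 50.02209806] 0.1011088350938891 [ 0.27146248 -5.42574385 -2.51510955]
```

Request:
servo_tool:
  rows:
    - {"slide": [0,-0.4,0],"twist": [0,0,0],"claw": 1}
    - {"slide": [0,-0.4,0],"twist": [0,0,0],"claw": 1}

```text
time_s: 13.25
eef_pos: [0.5562, 0.031, 0.1011]
eef_rot: [180.0, -0.0, 7.4]
ft_force: [0.5, -5.1, -2.7]
gripper_width: 0.0173
grip_force: 58.8
```

Request:
servo_tool:
  rows:
    - {"slide": [0,-0.4,0],"twist": [0,0,0],"claw": 1}
    - {"slide": [0,-0.4,0],"twist": [0,0,0],"claw": 1}

```text
time_s: 13.5
eef_pos: [0.5561, 0.0314, 0.1011]
eef_rot: [180.0, -0.0, 7.4]
ft_force: [-0.8, -5.1, -1.9]
gripper_width: 0.0173
grip_force: 58.8
```

Request:
servo_tool:
  rows:
    - {"slide": [0,-0.3,0],"twist": [0,0,0],"claw": 1}
    - {"slide": [0,-0.3,0],"twist": [0,0,0],"claw": 1}

```text
time_s: 13.75
eef_pos: [0.5561, 0.0316, 0.1011]
eef_rot: [180.0, -0.0, 7.4]
ft_force: [0.2, -5.6, -2.5]
gripper_width: 0.0172
grip_force: 58.8
```

Request:
servo_tool:
  rows:
    - {"slide": [0,-0.4,0],"twist": [0,0,0],"claw": 1}
    - {"slide": [0,-0.4,0],"twist": [0,0,0],"claw": 1}

```text
time_s: 14.0
eef_pos: [0.5561, 0.0316, 0.1011]
eef_rot: [180.0, -0.0, 7.4]
ft_force: [0.8, -6.1, -2.7]
gripper_width: 0.0174
grip_force: 58.8
```

Request:
servo_tool:
  rows:
    - {"slide": [0,-0.4,0],"twist": [0,0,0],"claw": 1}
    - {"slide": [0,-0.4,0],"twist": [0,0,0],"claw": 1}

```text
time_s: 14.25
eef_pos: [0.556, 0.0317, 0.1011]
eef_rot: [179.9, -0.0, 7.4]
ft_force: [1.0, -6.6, -3.7]
gripper_width: 0.0172
grip_force: 58.7
```

```bash
python3 c.py
python3 - <<'E'
from h import *
s=cams.grab_frame("scene");u,v=project(s,[*m2w(0,.055),.065])[0].astype(int)
cv2.imwrite("pics/s4.png",cv2.resize(s["frame"][v-30:v+30,u-40:u+40],(800,600),interpolation=cv2.INTER_CUBIC))
E
```

```text
[-0.07555115 51.09866511] 0.10114999416382423 [ 1.02534635 -6.57361845 -3.66738698] [-1.87592131 -0.11684549  0.01314302]
lug 59 y p5..p95 22.1 34.1 med 29.0
collar 9 y p5..p95 55.7 64.2 med 61.9
knob 39 y p5..p95 101.2 125.2 med 116.6
[-0.09020889 51.10861139] 0.10114177784082712 [ 0.53318081 -7.38555095 -1.68574698]
```

View pics/s4.png

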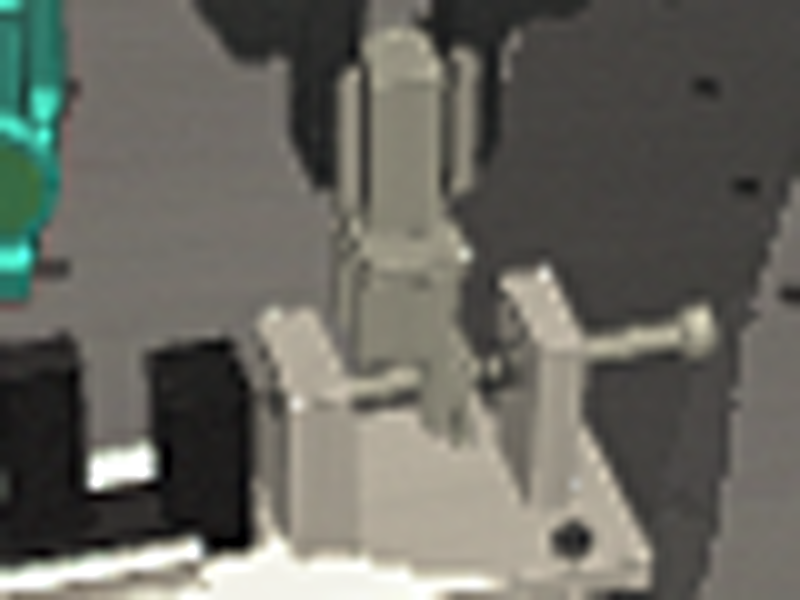

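The bar is at its stop: further commands no longer advance it, and Fy is about 7 N. The picture shows the tines at (445,390) straddling the bar, with the thick part above the lug top at (300,340). I back off slightly and lower.

Request:
servo_tool:
  rows:
    - {"slide": [0,1,0],"twist": [0,0,0],"claw": 1}
    - {"slide": [0,1,2],"twist": [0,0,0],"claw": 1}
    - {"slide": [0,1,4],"twist": [0,0,0],"claw": 1}
    - {"slide": [0,1,6],"twist": [0,0,0],"claw": 1}
    - {"slide": [0,1,8],"twist": [0,0,0],"claw": 1}
    - {"slide": [0,1,9],"twist": [0,0,0],"claw": 1}

```text
time_s: 15.1
eef_pos: [0.5571, 0.0314, 0.0927]
eef_rot: [180.0, -0.1, 7.4]
ft_force: [1.1, -4.9, 0.7]
gripper_width: 0.0167
grip_force: 59.5
```

```bash
python3 c.py
```

```text
[ 0.91526121 50.74136812] 0.09267478383849821 [ 1.13493107 -4.88957644  0.74136015] [-1.42018368 -0.19951749  0.05622836]
lug 58 y p5..p95 22.0 34.3 med 29.2
collar 14 y p5..p95 54.3 64.3 med 59.0
knob 39 y p5..p95 100.8 125.2 med 116.6
[ 0.86920724 50.73351874] 0.09260159980119663 [ 1.17429258 -4.83277002 -0.27585281]
```

Request:
servo_tool:
  rows:
    - {"slide": [-0.6,0,2],"twist": [0,0,0],"claw": 1}
    - {"slide": [-0.6,0,4],"twist": [0,0,0],"claw": 1}
    - {"slide": [-0.6,0,6],"twist": [0,0,0],"claw": 1}
    - {"slide": [-0.6,0,8],"twist": [0,0,0],"claw": 1}
    - {"slide": [-0.6,0,10],"twist": [0,0,0],"claw": 1}
    - {"slide": [-0.6,0,12],"twist": [0,0,0],"claw": 1}
    - {"slide": [-0.6,0,13],"twist": [0,0,0],"claw": 1}
    - {"slide": [-0.6,0,14],"twist": [0,0,0],"claw": 1}

```text
time_s: 16.15
eef_pos: [0.5565, 0.0314, 0.0787]
eef_rot: [180.0, -0.1, 7.4]
ft_force: [1.4, -5.5, 1.8]
gripper_width: 0.0175
grip_force: 59.5
```

```bash
python3 c.py
```

```text
[ 0.33763161 50.77922823] 0.07870408053067737 [ 1.39454725 -5.50923072  1.80835405] [-1.33765305 -0.22485536 -0.02128808]
lug 60 y p5..p95 21.9 34.1 med 27.2
collar 23 y p5..p95 45.5 64.2 med 57.0
knob 38 y p5..p95 100.9 125.3 med 116.0
[ 0.33045356 50.7399344 ] 0.07861003416337725 [ 0.27758885 -5.78358037 -0.34834706]
```

Request:
servo_tool:
  rows:
    - {"slide": [0,0,1.5],"twist": [0,0,0],"claw": 1}
    - {"slide": [0,0,3],"twist": [0,0,0],"claw": 1}
    - {"slide": [0,0,4],"twist": [0,0,0],"claw": 1}
    - {"slide": [0,0,4.8],"twist": [0,0,0],"claw": 1}
    - {"slide": [0,0,5.2],"twist": [0,0,0],"claw": 1}
    - {"slide": [0,0,5.2],"twist": [0,0,0],"claw": 1}

```text
time_s: 16.95
eef_pos: [0.5565, 0.0314, 0.0735]
eef_rot: [180.0, -0.1, 7.4]
ft_force: [0.7, -5.3, 1.3]
gripper_width: 0.0173
grip_force: 59.5
```

Request:
servo_tool:
  rows:
    - {"slide": [0,0,0.4],"twist": [0,0,0],"claw": 1}
    - {"slide": [0,0,0.4],"twist": [0,0,0],"claw": 1}

```text
time_s: 17.2
eef_pos: [0.5565, 0.0314, 0.0731]
eef_rot: [180.0, -0.1, 7.4]
ft_force: [-0.4, -5.7, 0.9]
gripper_width: 0.0177
grip_force: 59.5
```

Request:
servo_tool:
  rows:
    - {"slide": [0,0,0.4],"twist": [0,0,0],"claw": 1}
    - {"slide": [0,0,0.4],"twist": [0,0,0],"claw": 1}

```text
time_s: 17.45
eef_pos: [0.5565, 0.0314, 0.0727]
eef_rot: [180.0, -0.1, 7.4]
ft_force: [1.1, -5.5, 0.6]
gripper_width: 0.017
grip_force: 59.6
```

Request:
servo_tool:
  rows:
    - {"slide": [0,0,0.4],"twist": [0,0,0],"claw": 1}
    - {"slide": [0,0,0.4],"twist": [0,0,0],"claw": 1}

```text
time_s: 17.7
eef_pos: [0.5566, 0.0313, 0.0727]
eef_rot: [-180.0, -0.1, 7.4]
ft_force: [-1.1, -5.0, 4.4]
gripper_width: 0.0169
grip_force: 60.3
```

Request:
servo_tool:
  rows:
    - {"slide": [0,0,0.4],"twist": [0,0,0],"claw": 1}
    - {"slide": [0,0,0.4],"twist": [0,0,0],"claw": 1}

```text
time_s: 17.95
eef_pos: [0.5567, 0.0313, 0.0726]
eef_rot: [-180.0, -0.1, 7.4]
ft_force: [-2.5, -5.6, 9.1]
gripper_width: 0.0171
grip_force: 60.8
```

Request:
servo_tool:
  rows:
    - {"slide": [0,0.5,-0.6],"twist": [0,0,0],"claw": 1}
    - {"slide": [0,1.2,-0.6],"twist": [0,0,0],"claw": 1}
    - {"slide": [0,1.2,-0.6],"twist": [0,0,0],"claw": 1}

```text
time_s: 18.32
eef_pos: [0.5566, 0.0311, 0.0727]
eef_rot: [-179.9, -0.1, 7.4]
ft_force: [0.2, -1.7, 6.3]
gripper_width: 0.0173
grip_force: 60.2
```

```bash
python3 c.py
```

```text
[ 0.42279191 50.4538956 ] 0.072651991799853 [ 0.23341737 -1.67008892  6.28682186] [-0.58484113  0.08035958  0.02364405]
lug 62 y p5..p95 22.0 34.3 med 28.1
collar 27 y p5..p95 45.6 64.4 med 54.7
knob 39 y p5..p95 100.7 125.4 med 117.1
[ 0.44173967 50.48089842] 0.07263733002189354 [-1.23741707 -2.33356771  6.18828592]
```

Request:
servo_tool:
  rows:
    - {"slide": [0,0,-0.3],"twist": [0,0,0],"claw": 0.4}
    - {"slide": [0,0,-0.3],"twist": [0,0,0],"claw": 0.2}
    - {"slide": [0,0,-0.3],"twist": [0,0,0],"claw": 0.1}
    - {"slide": [0,0,-0.3],"twist": [0,0,0],"claw": 0.1}
    - {"slide": [0,0,-0.3],"twist": [0,0,0],"claw": 0.1}

```text
time_s: 19.0
eef_pos: [0.5556, 0.0304, 0.0721]
eef_rot: [-180.0, 0.0, 7.4]
ft_force: [-0.7, 0.4, -0.3]
gripper_width: 0.0382
grip_force: 0.0
```

```bash
python3 c.py
```

```text
[-0.68065449 49.93313867] 0.07212971196848804 [-0.67734663  0.39266498 -0.33768989] [-0.01510315  0.05368195 -0.00434299]
lug 62 y p5..p95 22.1 38.8 med 27.4
collar 23 y p5..p95 45.1 61.6 med 52.3
knob 38 y p5..p95 101.3 124.6 med 116.5
[-0.68047853 49.90246579] 0.07215382243467991 [ 0.33891957  0.02394523 -0.17297696]
```

Request:
servo_tool:
  rows:
    - {"slide": [0,0,-10],"twist": [0,0,0],"claw": 0.1}
    - {"slide": [0,0,-35],"twist": [0,0,0],"claw": 0.1}
    - {"slide": [0,0,-75],"twist": [0,0,0],"claw": 0.1}
    - {"slide": [0,0,-115],"twist": [0,0,0],"claw": 0.1}
    - {"slide": [0,0,-150],"twist": [0,0,0],"claw": -0.2}
    - {"slide": [0,0,-180],"twist": [0,0,0],"claw": -0.2}
    - {"slide": [0,0,-180],"twist": [0,0,0],"claw": -0.2}

```text
time_s: 19.92
eef_pos: [0.557, 0.03, 0.2549]
eef_rot: [-179.9, -0.3, 7.4]
ft_force: [-0.1, 0.5, -1.1]
gripper_width: 0.0513
grip_force: 0.0
```

Run:
```python
from h import *
w=cams.grab_frame("wrist");P=cloud(w);L=w2m(P)*1000;Z=P[...,2]*1000
t=cams.grab_frame("top");Pt=cloud(t);Lt=w2m(Pt)*1000;Zt=Pt[...,2]*1000
for n,L_,Z_ in(("wrist",L,Z),("top",Lt,Zt)):
  for k,m in(("tab",(Z_>66)&(Z_<76)&(abs(L_[...,0])<15)&(L_[...,1]<-15)&(L_[...,1]>-50)),
    ("handle",(Z_>98)&(Z_<115)&(abs(L_[...,0])<25)&(L_[...,1]<80)&(L_[...,1]>20)),
    ("collarish",(Z_>46)&(Z_<60)&(abs(L_[...,0])<25)&(L_[...,1]<85)&(L_[...,1]>62))):
    if m.sum()>5:
      Q=np.c_[L_[m]/1000];print(n,k,rect(Q),"z",np.median(Z_[m]).round(1))
x,y=m2w(-.0003,-.032);print(x,y);to(x,y,.19,97.4)
```

```text
wrist tab (array([ -0.3, -31.8]), array([11.7, 19.9]), 2.0, 200) z 69.8
wrist handle (array([ 1.1, 48.7]), array([19.4, 17.1]), 0.2, 373) z 107.5
wrist collarish (array([-0.3, 73.5]), array([22.7, 28.8]), 89.3, 232) z 56.4
0.5665239577417671 -0.05077211587523216
slide [ 0.6 82.  62.2] twist [ -0.  -0. -90.]
```

The wrist measurement shows the fork handle centre at (1.1, 48.7) with its top at 107.5 mm, so it stands upright and fully down. Tab is at (-0.3, -31.8) with its top at 69.8 mm.

Request:
servo_tool:
  rows:
    - {"slide": [0,20,0],"twist": [0,0,-10.7],"claw": -0.2}
    - {"slide": [0,40,0],"twist": [0,0,-21.4],"claw": -0.2}
    - {"slide": [0,60,0],"twist": [0,0,-32],"claw": -0.2}
    - {"slide": [0.6,82,0],"twist": [0,0,-42],"claw": -0.2}
    - {"slide": [0.6,82,0],"twist": [0,0,-52],"claw": -0.2}
    - {"slide": [0.6,82,0],"twist": [0,0,-62],"claw": -0.2}
    - {"slide": [0.6,82,0],"twist": [0,0,-72],"claw": -0.2}
    - {"slide": [0.6,82,0],"twist": [0,0,-82],"claw": -0.2}

```text
time_s: 21.02
eef_pos: [0.5659, -0.0509, 0.2508]
eef_rot: [-179.9, 0.0, 89.7]
ft_force: [0.5, -0.5, -0.6]
gripper_width: 0.0514
grip_force: 0.0
```

Request:
servo_tool:
  rows:
    - {"slide": [0,0,20],"twist": [0,0,-8],"claw": -0.2}
    - {"slide": [0,0,60],"twist": [0,0,-8],"claw": -0.2}
    - {"slide": [0,0,90],"twist": [0,0,-8],"claw": -0.2}
    - {"slide": [0,0,120],"twist": [0,0,-8],"claw": -0.2}
    - {"slide": [0,0,120],"twist": [0,0,-8],"claw": -0.2}
    - {"slide": [0,0,120],"twist": [0,0,-8],"claw": -0.2}

```text
time_s: 21.78
eef_pos: [0.567, -0.0512, 0.1326]
eef_rot: [-180.0, 0.0, 97.4]
ft_force: [-0.1, -0.6, 0.1]
gripper_width: 0.0512
grip_force: 0.0
```

Run:
```python
from h import *
o=manip.get_obs();print(w2m(o["eef_pos"])*1000,o["eef_pos"][2],o["eef_rot"],o["gripper_width"])
x,y=m2w(-.0003,-.0318);to(x,y,.042,97.4)
```

```text
[  0.09337285 -32.45009595] 0.13262861500935824 [-1.79999379e+02  1.21090740e-02  9.73735521e+01] 0.05124644291358108
slide [ 0.7 -0.4 90.6] twist [-0.  0. -0.]
```

Request:
servo_tool:
  rows:
    - {"slide": [0.7,-0.4,30],"twist": [0,0,0],"claw": -0.2}
    - {"slide": [0.7,-0.4,60],"twist": [0,0,0],"claw": -0.2}
    - {"slide": [0.7,-0.4,80],"twist": [0,0,0],"claw": -0.2}
    - {"slide": [0.7,-0.4,90],"twist": [0,0,0],"claw": 0.1}
    - {"slide": [0.7,-0.4,90],"twist": [0,0,0],"claw": 0.4}
    - {"slide": [0.7,-0.4,90],"twist": [0,0,0],"claw": 0.5}
    - {"slide": [0.7,-0.4,90],"twist": [0,0,0],"claw": 0.5}

```text
time_s: 22.65
eef_pos: [0.5669, -0.0503, 0.043]
eef_rot: [179.9, 0.0, 97.4]
ft_force: [-0.6, 0.6, 1.0]
gripper_width: 0.0213
grip_force: 0.0
```

Run:
```python
from h import *
w=cams.grab_frame("wrist");P=cloud(w);L=w2m(P)*1000;Z=P[...,2]*1000
o=manip.get_obs();print(w2m(o["eef_pos"])*1000,o["eef_pos"][2],o["eef_rot"],o["gripper_width"],o["ft_force"])
m=(Z>66)&(Z<73)&(abs(L[...,0])<9)&(L[...,1]<-18)&(L[...,1]>-46)
if m.sum()>5:print(rect(L[m]/1000))
```

```text
[  0.03219857 -31.54669937] 0.04286091755545286 [1.79932293e+02 1.05685328e-03 9.73918859e+01] 0.021509585161703138 [-0.20732271 -0.74115003  0.07302421]
(array([ -0.5, -31. ]), array([20.9, 11.7]), 89.3, 1077)
```

Request:
servo_tool:
  rows:
    - {"slide": [0,-0.3,0],"twist": [0,0,0],"claw": 0.65}
    - {"slide": [0,-0.3,0],"twist": [0,0,0],"claw": 0.72}
    - {"slide": [0,-0.3,0],"twist": [0,0,0],"claw": 0.8}
    - {"slide": [0,-0.3,0],"twist": [0,0,0],"claw": 1}
    - {"slide": [0,-0.3,0],"twist": [0,0,0],"claw": 1}
  squeeze: 20

```text
time_s: 23.32
eef_pos: [0.5663, -0.0503, 0.0425]
eef_rot: [180.0, -0.0, 97.4]
ft_force: [1.4, 0.3, 4.8]
gripper_width: 0.0116
grip_force: 20.6
```

Request:
servo_tool:
  rows:
    - {"slide": [0,0,0],"twist": [0,0,0],"claw": 1}
    - {"slide": [0,0,0],"twist": [0,0,0],"claw": 1}
  squeeze: 35

```text
time_s: 23.58
eef_pos: [0.5664, -0.0503, 0.0425]
eef_rot: [180.0, -0.0, 97.4]
ft_force: [-0.3, -0.1, 6.1]
gripper_width: 0.0111
grip_force: 36.4
```

```bash
python3 c.py
```

```text
[ -0.35522685 -31.49769025] 0.0425456469817397 [-0.31205812 -0.1390418   6.139273  ] [ 0.11938262  0.07611529 -0.02086297]
lug 62 y p5..p95 22.4 34.4 med 28.7
collar 25 y p5..p95 44.8 61.8 med 54.2
knob 37 y p5..p95 101.0 124.2 med 116.1
[ -0.34869527 -31.45440122] 0.04253283355230614 [0.09988257 0.84508479 5.29382259]
```

Request:
servo_tool:
  rows:
    - {"slide": [0,0,-1.5],"twist": [0,0,0],"claw": 1}
    - {"slide": [0,0,-4],"twist": [0,0,0],"claw": 1}
    - {"slide": [0,0,-8],"twist": [0,0,0],"claw": 1}

```text
time_s: 24.0
eef_pos: [0.5656, -0.0504, 0.05]
eef_rot: [-179.9, 0.0, 97.4]
ft_force: [-0.3, -0.0, -1.6]
gripper_width: 0.0117
grip_force: 35.4
```

Run:
```python
from h import *
o=manip.get_obs();print(w2m(o["eef_pos"])*1000,o["eef_pos"][2],o["gripper_width"],o["ft_force"],o["ft_torque"])
```

```text
[ -1.20515407 -31.46500587] 0.050044111116670856 0.01172917795286281 [-0.30475485 -0.04540473 -1.62508709] [-0.05706279  0.01094114  0.04878457]
```

Request:
servo_tool:
  rows:
    - {"slide": [0,0.6,-6],"twist": [0,0,0],"claw": 1}
    - {"slide": [0,0.6,-16],"twist": [0,0,0],"claw": 1}
    - {"slide": [0,0.6,-32],"twist": [0,0,0],"claw": 1}
    - {"slide": [0,0.6,-55],"twist": [0,0,0],"claw": 1}
    - {"slide": [0,0.6,-85],"twist": [0,0,0],"claw": 1}
    - {"slide": [0,0.6,-115],"twist": [0,0,0],"claw": 1}
    - {"slide": [0,0.6,-140],"twist": [0,0,0],"claw": 1}
    - {"slide": [0,0.6,-140],"twist": [0,0,0],"claw": 1}

```text
time_s: 25.0
eef_pos: [0.568, -0.0505, 0.1928]
eef_rot: [179.7, -0.0, 97.4]
ft_force: [-0.5, -0.3, -1.7]
gripper_width: 0.0117
grip_force: 35.4
```

Run:
```python
from h import *
s=cams.grab_frame("scene");cv2.imwrite("pics/s5.png",cv2.resize(s["frame"][100:280,200:480],None,fx=2.5,fy=2.5))
o=manip.get_obs();print(w2m(o["eef_pos"])*1000,o["eef_pos"][2],o["gripper_width"],o["ft_force"])
# tray: (502,274.6), long side dir -6.7deg => yaw -6.7 ; tcp at carrier y=+5
t=np.radians(-6.7);x,y=np.array([.502,.2746])+.005*np.array([-np.sin(t),np.cos(t)])
print(x,y);to(x,y,.185,90-6.7)
```

```text
[  0.2658907  -31.49230593] 0.19126638665683643 0.011212374977272479 [ 0.00541694  1.17497683 -1.96974804]
0.5025833536854967 0.27956585324769245
slide [335.3 -21.5   6.3] twist [ 0.1 -0.  14.1]
```

View pics/s5.png

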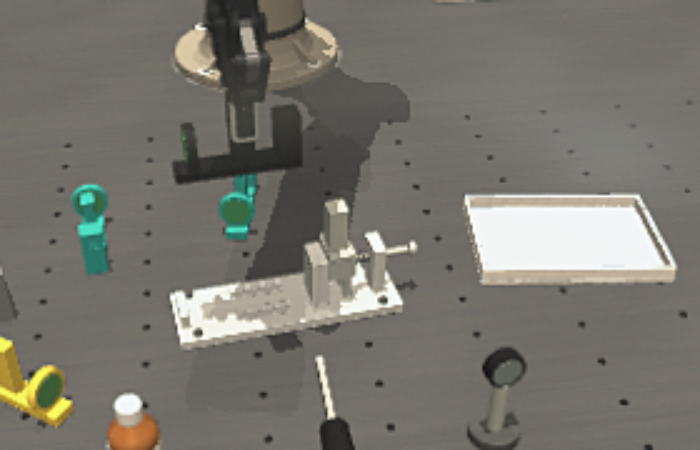

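The carrier hangs level at (240,150). Fork stands upright in the mount at (335,240), and the mount is empty. Now to the tray.

Request:
servo_tool:
  rows:
    - {"slide": [40,-2.5,0],"twist": [0,0,2],"claw": 1}
    - {"slide": [90,-6,0],"twist": [0,0,4],"claw": 1}
    - {"slide": [140,-9,0],"twist": [0,0,7],"claw": 1}
    - {"slide": [190,-12,0],"twist": [0,0,10],"claw": 1}
    - {"slide": [240,-15,0],"twist": [0,0,14],"claw": 1}
    - {"slide": [290,-18.5,0],"twist": [0,0,14],"claw": 1}
    - {"slide": [325,-21,0],"twist": [0,0,14],"claw": 1}
    - {"slide": [335,-21.5,0],"twist": [0,0,14],"claw": 1}

```text
time_s: 26.05
eef_pos: [0.5004, 0.2818, 0.1888]
eef_rot: [-179.9, 0.1, 83.6]
ft_force: [0.7, -0.5, -1.1]
gripper_width: 0.0115
grip_force: 35.4
```

Request:
servo_tool:
  rows:
    - {"slide": [0,0,20],"twist": [0,0,0],"claw": 1}
    - {"slide": [0,0,55],"twist": [0,0,0],"claw": 1}
    - {"slide": [0,0,90],"twist": [0,0,0],"claw": 1}
    - {"slide": [0,0,115],"twist": [0,0,0],"claw": 1}
    - {"slide": [0,0,130],"twist": [0,0,0],"claw": 1}
    - {"slide": [0,0,140],"twist": [0,0,0],"claw": 1}
    - {"slide": [0,0,145],"twist": [0,0,0],"claw": 1}
    - {"slide": [0,0,145],"twist": [0,0,0],"claw": 1}

```text
time_s: 27.05
eef_pos: [0.5024, 0.2793, 0.0454]
eef_rot: [180.0, -0.0, 83.4]
ft_force: [0.4, -0.1, -1.5]
gripper_width: 0.0112
grip_force: 35.3
```

Run:
```python
from h import *
o=manip.get_obs();print(o["eef_pos"],o["eef_rot"],o["gripper_width"],o["ft_force"])
t=np.radians(-6.7);d=o["eef_pos"][:2]-[.502,.2746];print("tray frame",d[0]*np.cos(t)+d[1]*np.sin(t),-d[0]*np.sin(t)+d[1]*np.cos(t))
```

```text
[0.50240815 0.27927325 0.04544154] [ 1.79982519e+02 -1.91465848e-02  8.33865969e+01] 0.011228517296468392 [ 0.39193108 -0.12808216 -1.47934788]
tray frame -0.00013986441495118172 0.004688954429461513
```

Request:
servo_tool:
  rows:
    - {"slide": [0,0,3],"twist": [0,0,0],"claw": 1}
    - {"slide": [0,0,5],"twist": [0,0,0],"claw": 1}
    - {"slide": [0,0,7],"twist": [0,0,0],"claw": 1}
    - {"slide": [0,0,7.8],"twist": [0,0,0],"claw": 1}
    - {"slide": [0,0,8.3],"twist": [0,0,0],"claw": 1}
    - {"slide": [0,0,8.3],"twist": [0,0,0],"claw": 1}

```text
time_s: 27.8
eef_pos: [0.5022, 0.2792, 0.0369]
eef_rot: [180.0, -0.0, 83.4]
ft_force: [-1.1, -0.5, -1.3]
gripper_width: 0.0114
grip_force: 35.3
```

Request:
servo_tool:
  rows:
    - {"slide": [0,0,0.4],"twist": [0,0,0],"claw": 1}
    - {"slide": [0,0,0.4],"twist": [0,0,0],"claw": 1}

```text
time_s: 28.05
eef_pos: [0.5023, 0.2792, 0.0366]
eef_rot: [180.0, -0.0, 83.4]
ft_force: [0.1, 0.0, -1.1]
gripper_width: 0.0111
grip_force: 35.5
```

Request:
servo_tool:
  rows:
    - {"slide": [0,0,0.4],"twist": [0,0,0],"claw": 1}
    - {"slide": [0,0,0.4],"twist": [0,0,0],"claw": 1}

```text
time_s: 28.3
eef_pos: [0.5023, 0.2792, 0.0365]
eef_rot: [-180.0, -0.0, 83.4]
ft_force: [-2.0, -0.5, 5.7]
gripper_width: 0.011
grip_force: 36.2
```

Contact with the tray floor, about 6 N. I release and rise.

Request:
servo_tool:
  rows:
    - {"slide": [0,0,-0.4],"twist": [0,0,0],"claw": 0.6}
    - {"slide": [0,0,-0.4],"twist": [0,0,0],"claw": 0.4}
    - {"slide": [0,0,-0.4],"twist": [0,0,0],"claw": 0.2}
    - {"slide": [0,0,-0.4],"twist": [0,0,0],"claw": 0.2}
    - {"slide": [0,0,-15],"twist": [0,0,0],"claw": 0.2}
    - {"slide": [0,0,-50],"twist": [0,0,0],"claw": 0.2}
    - {"slide": [0,0,-100],"twist": [0,0,0],"claw": 0.2}
    - {"slide": [0,0,-150],"twist": [0,0,0],"claw": 0.2}

```text
time_s: 29.3
eef_pos: [0.5022, 0.2789, 0.1885]
eef_rot: [180.0, -0.0, 83.4]
ft_force: [0.7, 0.5, -0.0]
gripper_width: 0.0343
grip_force: 0.0
```

```bash
python3 - <<'E'
from h import *
s=cams.grab_frame("scene");cv2.imwrite("pics/s6.png",cv2.resize(s["frame"][100:280,200:480],None,fx=2.5,fy=2.5))
w=cams.grab_frame("wrist");P=cloud(w);Z=P[...,2]
m=(Z>.058)&(Z<.07)&(abs(P[...,0]-.502)<.05)&(abs(P[...,1]-.28)<.07);print(m.sum() and (rect(P[m]),np.median(Z[m])))
E
python3 c.py
```

```text
((array([501.5, 279.2]), array([20.1, 11.5]), 83.2, 281), np.float64(0.06375457588329947))
[-18.06205364 304.32539493] 0.19252483974497764 [ 0.85437986  0.54968139 -0.21541278] [0.0529773  0.05339024 0.04142355]
lug 59 y p5..p95 22.0 34.4 med 28.9
collar 26 y p5..p95 45.0 61.9 med 52.4
knob 37 y p5..p95 100.9 124.4 med 115.6
[-19.68276082 304.12594106] 0.18982200221348589 [-0.27966791 -0.0734903  -0.33595027]
```

View pics/s6.png

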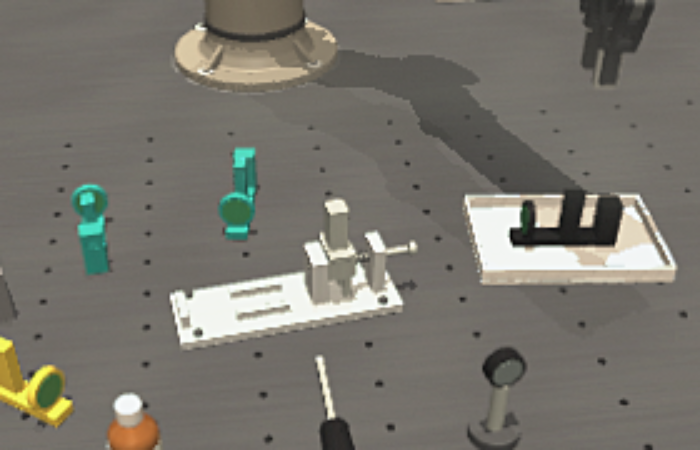

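The carrier stands upright in the tray at (565,222), tab top 64 mm as expected. The fork stands in the mount with the bar back, and the bystanders are in place.

```bash
python3 -c "
from cell import workorder
print(workorder.sign_off())"
```

```text
the job is handed in; nothing more can be done
None
```

The job is handed in at about 30 s of the 72 s, with no verdict returned: the fork stands by itself fully down in the mount holding the bar back, the carrier is upright in the tray, and the bystanders look undisturbed in the last image.

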